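Shut and pin the clamshell nest around a plated cup, and keep it squeezed

ROBOT

A 7-joint arm with a two-finger parallel gripper is mounted at the origin on the work surface. World frame = base frame: x ahead of the robot, y to its left, z up, the work surface at z = 0. Lengths are in m, angles in rad, forces in N, time in s.
With the tool pointing down it reaches from about 0.425 to 0.875 m from the base axis. Payload 4.7 kg.
Tool frame: the origin (TCP) lies on the centre line of the jaws, within the pads' length; the fingertips stand 14 mm ahead of it and the grasp point (between the pads) lies 5 mm behind it; z points along the fingers, y is the direction in which the jaws open and shut (so a half turn about z gives the same grasp; the last joint's range is limited). The gripper opens to 87 mm and grips with 3 to 60 N. Pads are 19 mm wide; open, the fingers measure 117 mm over their backs; the gripper's body (75 mm by 190 mm) begins 51 mm behind the grasp point.
Start: joints at [-1.162, 0.321, -0.07, 1.45, 0.023, 1.371, -0.057], TCP at [0.25, 0.6, 0.204] pointing down, gripper open.
Joint ranges: [-2.86, 2.86], [-0.3, 2.09], [-1.38, 1.24], [0.06, 2.45], [-1.56, 4.7], [0.09, 2.05], [-2.69, 2.69]. Speed limits (rad/s): [2.57, 2.57, 3.14, 3.14, 3.14, 3.14, 3.14].

INTERFACE

Orientations are given as a rotation vector (axis times angle).
In Python, from bench import ctrl gives the robot as it stands. The module is installed in compiled form; this text tells all that it offers.
- The arm moves only by the tool step_arm, never from a script. Its argument "plan" is a list of rows, each a list of 3 entries, a list of its own where there are three numbers: the turn, a rotation vector about the tool's x, y, z in rad, then the shift along the tool's x, y, z in m, then the closure in counts, from 0 (fully open) to 255 (shut). In form: [[[rx, ry, rz], [x, y, z], hand], ...]. A call has exactly 10 rows; each row is the pose to reach, as a shift and turn from the pose commanded when the call began, along the tool's axes at that moment; what a row does not reach only later rows make up. A row lasts 1/8 s, in which the tool goes at most 62.5 mm and 10.7 degrees, less where a joint would pass 70% of its speed; a pose out of reach is approached as far as the arm can. A call with a gripper value outside its range is refused whole. The fingers move at their own pace and stop on an object; "squeeze" is the grip in N (left out, the last holds). Time passes only in rows, so rows that repeat a pose let the fingers close, or fill a call up. It gives the time, the measured TCP pose, the force and the opening at its end, in the units of the state.
- ctrl.get_state(): the state, without advancing time (a new reading comes with each control period).
- ctrl.get_image(name): name is "scene" or "top"; returns the picture (400x640x3 uint8, red, green, blue); there is no depth.
- ctrl.calibration(name): a dict with "fov_y" (degrees; the focal length in pixels is half the picture's height over the tangent of half this angle, whatever the lens; pixels are square), "cx", "cy" (the principal point, pixels), "k1" (the pictures are not rectified: a ray, as slopes to the right and down, at radius r is drawn at 1 + k1 r^2 times it, then the intrinsics apply), "rvec" (rotation vector, rad) and "tvec" (3), from world to camera coordinates, as OpenCV has them. Camera axes: x right, y down, z forward; pixel columns grow to the right and rows downward; lengths in m; the calibration is good to about 2 mm. A picture is of the moment at which its call begins. calibration takes no time and is no camera call.
- ctrl.close_job(): hands the job in, once; it reports no verdict.
Trained networks look in the newest picture that a camera, given by its name, has taken for a name from the list of things; names that differ only in an ending like _2 or _b are one class to them, and where a whole thing is asked for, a point or a joint stands for the part that bears it (a point fixed in the world has none). Each returns a list of dicts, best first, with "score" (0 to 1); they miss things now and then, are a little off and sometimes report something else, mostly with a low value. They report only what shows in the picture. A call takes as long as a camera call. They do not tell look-alikes from the thing itself.
- ctrl.cut_out(camera, label): "pixels" (400x640 bool, what is visible of it) and "rect" ([left, top, width, height] in pixels, round what is visible of it).
The state is a dict: "time": time; "joint_positions": joint angles; "qd": joint speeds; "joint_torque": joint torques, N m; "position": TCP position; "tool_rot": TCP orientation; "ft_force": force on the tool from outside, world axes, zero at the start; "torque": the same for the moment, N m; "grip_width": opening from 0.0 (shut) to 1.0 (fully open).
Only numpy, scipy, OpenCV 4.12 (cv2) and the standard library are available. Lean on these libraries where they do the work, as an engineer would, in place of code of your own. Each camera call takes 0.05 s, during which the arm holds its last target.

TASK

Swing the yellow half of the clamshell nest fully shut against the blue half, around the plated cup, then take the red-knobbed pin from the black rack and push it down through the aligned holes of the ears until its collar sits on the top ear. Let go of the pin, then grip across the two flanges (yellow and blue, beside the pin) and squeeze the halves together; finish while still holding this squeeze, with the pin home. Leave the cup standing in the nest, the other two pins in the rack and everything else on the bench where they are.

Things in the scene. Friction and masses are not known exactly. Their poses are not given: they have to be found in the camera images.
- jig: clamshell nest fixed to the bench: base plate 150 (x) by 230 (y -137 to +93) by 12; origin on the bench, z up. Two half-round shells (outside diameter 82, bore 64, rim 58 above the bench) meet in the plane x = 0: blue fixed half at +x, yellow half at -x on a vertical hinge at y +55. On the -y side each has a flange, then (y -85 to -125) flat ears for the pin. Nothing stands over flanges and ears.
- swing_half (a joint): hinge angle of the yellow half, rad: 0 = fully shut (hard stop, holes in line), growing as it swings out towards the jig's -x side, up to 1.2. A little friction (0.12 N m) keeps it where it is left; no spring. About 1 to 1.5 N at the flange moves it.
- hinge_axis (a point): point on the vertical hinge axis, at the jig's x 0, y +55, 78 above the bench; axes as the jig's.
- swing_pad (a point): centre of the outer (jig -x) face of the yellow flange, an upright block 22 thick, 47 long, 14 to 78 above the bench. Point: 60 above the bench, 116.5 from the hinge axis along the half, 22 out. The face to push on and at the end to squeeze. Axes turn with the half: x inward normal (the way to push), y along the flange to the hinge, z up.
- fixed_pad (a point): centre of the outer (jig +x) face of the blue flange, a fixed upright block 22 thick, 47 long (jig y -85 to -38), 14 to 78 above the bench; point 60 above the bench; the other face to squeeze. Shut, the two flanges measure 44 across. A blue foot below, up to 26 high, reaches 17 out from this face. Axes as the jig's.
- pin_hole (a point): centre of the hole mouth on top of the upper blue ear, 50 above the bench, 105 from the nest centre along the jig's -y. Ears: blue plates at heights 16 to 26 and 40 to 50, yellow one at 28 to 38 between them, each 36 (x) by 40 (y); when shut their 13 mm vertical holes line up. 38 deep to the base plate. Axes as the jig's.
- nest (a point): where the cup stands: centre of the shells, on the base plate's top, 12 above the bench.
- cup: bright plated metal cup standing loose in the nest, diameter 55, 56 tall, origin at the centre of its underside, z up.
- rack: black plastic rack bar fixed on the bench, 200 (x) by 50 (y) by 40 tall, origin at the centre of its underside; three 13 mm through holes 70 apart along its x axis hold the three pins, which can stand in any order with their collars on its top.
- pin: red-knobbed steel pin, upright. Origin: centre of its collar's underside, z up along the pin. Below: shank of diameter 10, 36 long, tapered over the last 7. Above: collar, diameter 22, 4 thick, then red round knob to grip, diameter 20, 32 tall (top 36 above origin). 40 to 85 g. Starts in any of the rack's holes. Home in the jig, its origin lies at pin_hole.
- pin_white: white-knobbed steel pin, upright. Origin: centre of its collar's underside, z up along the pin. Below: shank of diameter 8, 36 long, tapered over the last 7. Above: collar, diameter 22, 4 thick, then white round knob to grip, diameter 20, 32 tall (top 36 above origin). Stays in the rack.
- pin_green: green-knobbed steel pin, upright. Origin: centre of its collar's underside, z up along the pin. Below: shank of diameter 8, 36 long, tapered over the last 7. Above: collar, diameter 22, 4 thick, then green round knob to grip, diameter 20, 32 tall (top 36 above origin). Stays in the rack.
- spare_cup: another plated cup, same size, loose on the bench to the left.
- disc: domed plated disc, diameter 68, 13 thick, loose on the bench to the left.
- spanner: steel spanner lying loose on the bench to the right.
- strap: flat plated strap 90 by 24 by 6, loose on the bench to the left.
Things that resemble listed ones, but are neither listed nor needed, are in the scene too. Several things look just like the pin: the one meant starts farthest to the robot's left.

How it is judged:
On the way, in this order (a step that is already met when the one before it is completed fails the run):
1. the yellow half is swung fully shut (value of joint swing_half below 0.025 rad), for 0.2 s.
2. the red pin is pushed home through all three ears, with the halves shut (horizontal distance between pin and pin_hole below 0.004 m and z of pin in the frame of pin_hole below 0.003 m and angle between pin's own z axis and vertical below 0.1 rad and value of joint swing_half below 0.025 rad), for 0.2 s.
At the end, for the whole second after the job is handed in: Yellow half shut (under 0.02 rad); red pin in the hole, collar on the top ear (3 mm high, 4 mm sideways, 0.1 rad), free of the fingers; fingers squeeze both flanges with over 6 N each; cup within 8 mm of its place, tilt under 0.15 rad; other pins and loose things within 30 mm of their starts (horizontal distance between pin and pin_hole below 0.004 m and z of pin in the frame of pin_hole below 0.003 m and angle between pin's own z axis and vertical below 0.1 rad and value of joint swing_half below 0.02 rad and contact force between the fingers and yellow_flange above 6 N and contact force between the fingers and blue_flange above 6 N and contact force between the fingers and pin below 0.5 N and horizontal distance between cup and nest below 0.008 m and angle between cup's own z axis and vertical below 0.15 rad and distance of each of pin_white, pin_green, spare_cup, disc, spanner, strap from where it was at the start of the episode below 0.03 m); the arm keeps its last pose, push and grip.
It fails at once if another pin or a loose thing on the bench is displaced by more than 30 mm (distance of any of pin_white, pin_green, spare_cup, disc, spanner, strap from where it was at the start of the episode above 0.03 m).
It fails at once if the cup in the nest is tipped over (angle between cup's own z axis and vertical above 0.5 rad).
It also fails if it takes over 61 s, if anything falls off the work surface, if the arm or the gripper's body presses on something with over 40 N, if the wrist force passes 120 N, or if a joint passes its speed limit or range.

## Working session

There is one attempt and no reset: what is moved stays moved. The work goes in short steps, Python scripts to look and compute and a tool call to move; the robot and the scene stay as the last step left them, time stands still between calls to the robot, and variables do not carry over. Pictures are saved under pics/ and viewed, and the job is handed in when it is done.

Besides the shell and the picture viewer there is one more tool, called after ">>>" as a command line: name --argument value ..., lists and objects as JSON in quotes. step_arm: Moves the arm, as the interface text tells. Its arguments: {"type":"object","properties":{"plan":{"type":"array"},"squeeze":{"type":"number"}},"required":["plan"]}

```bash
mkdir -p pics; python3 - <<'E'
from bench import ctrl
import cv2
s=ctrl.get_state()
for k,v in s.items(): print(k,v)
for n in("scene","top"):
    im=ctrl.get_image(n); cv2.imwrite(f"pics/{n}0.png",im[:,:,::-1]); print(n,ctrl.calibration(n))
E
```

```text
time 0.0
joint_positions [-1.16191507  0.32182149 -0.07005638  1.45168076  0.02260399  1.37080782
 -0.05687137]
qd [-0.00188517  0.00017297  0.00206485 -0.0007431  -0.00089146  0.00025873
  0.00037238]
joint_torque [ 3.48898520e-04 -4.91287065e+01 -4.03507194e-01 -3.12523484e+01
 -6.38464233e-02  4.37293667e-02  1.90323703e-04]
position [0.24983077 0.5994241  0.20295943]
tool_rot [-6.15997822e-01 -3.08033417e+00  3.00365367e-03]
ft_force [0.41698729 0.41860795 0.22551914]
torque [ 0.02602482 -0.00994254  0.0010196 ]
grip_width 0.9983294836831942
scene {'fov_y': 51.66533847151697, 'cx': 312.5929158890714, 'cy': 199.35474866356708, 'k1': -0.071023566128754, 'rvec': array([ 2.13876996,  1.08519926, -0.48004137]), 'tvec': array([-0.26729982, -0.28083593,  1.43590285])}
top {'fov_y': 42.36962965620005, 'cx': 312.71093730881705, 'cy': 186.79225562597784, 'k1': -0.16180846176264585, 'rvec': array([ 2.14623116, -2.09882785,  0.21566617]), 'tvec': array([-0.07259571,  0.55744094,  1.48844907])}
```

View pics/scene0.png

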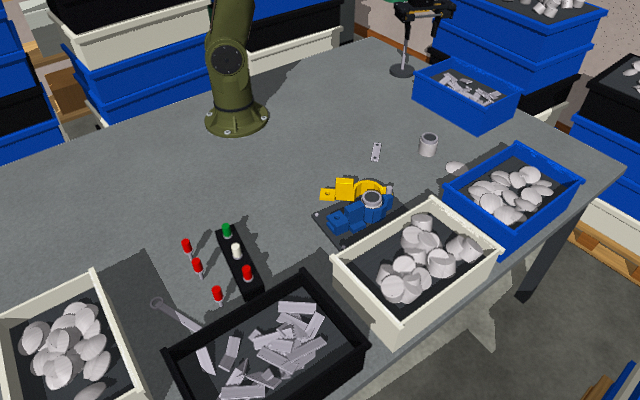

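View pics/top0.png

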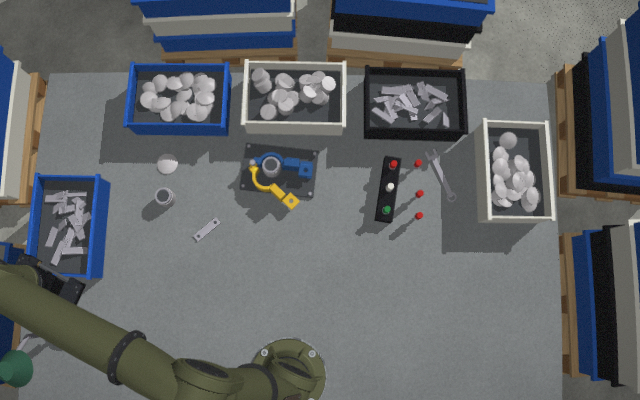

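The top view shows the jig near (280,170) with the yellow half open at (283,195). The rack is near (388,190) with the red pin at (393,163). The other red pins, at about (418,190), are decoys to the right.

```bash
cat > h.py <<'E'
import numpy as np, cv2
from scipy.spatial.transform import Rotation as R
from scipy.optimize import least_squares
from bench import ctrl
C={n:ctrl.calibration(n) for n in("scene","top")}
def proj(n,P):
    c=C[n]; P=np.atleast_2d(P); Q=P@R.from_rotvec(c["rvec"]).as_matrix().T+c["tvec"]
    s=Q[:,:2]/Q[:,2:]; s=s*(1+c["k1"]*(s**2).sum(1,keepdims=True)); f=200/np.tan(np.radians(c["fov_y"]/2))
    return s*f+[c["cx"],c["cy"]]
def back(n,uv,z):
    # point at height z
    r=least_squares(lambda p:(proj(n,[p[0],p[1],z])[0]-uv),[0.6,0.0]); return r.x
E
python3 - <<'E'
from h import *
np.set_printoptions(precision=4,suppress=True)
out={}
for n in("top","scene"):
    for l in("pin","rack","jig","swing_half","cup","fixed_pad","pin_white","pin_green"):
        for i,d in enumerate(ctrl.cut_out(n,l)):
            m=d["pixels"]; v,u=np.nonzero(m); out[f"{n}-{l}-{i}"]=m
            c=(u.mean(),v.mean())
            print(n,l,round(d["score"],2),d["rect"],m.sum(),np.round(c,1), back(n,c,0.05))
np.savez("pics/cut0.npz",**out)
t=cv2.imread("pics/top0.png"); cv2.imwrite("pics/c1.png",cv2.resize(t[135:225,230:340],None,fx=6.5,fy=6.5,interpolation=cv2.INTER_CUBIC))
cv2.imwrite("pics/c2.png",cv2.resize(t[145:235,365:465],None,fx=6.5,fy=6.5,interpolation=cv2.INTER_CUBIC))
t=cv2.imread("pics/scene0.png"); cv2.imwrite("pics/c3.png",cv2.resize(t[165:255,300:410],None,fx=6.5,fy=6.5,interpolation=cv2.INTER_CUBIC))
print(ctrl.get_state()["time"])
E
```

```text
top pin 0.64 [389.6, 159.1, 7.3, 10.2] 58 [392.6 164. ] [ 0.6363 -0.3017]
top pin 0.62 [413.8, 191.5, 8.3, 6.2] 29 [418.6 193.4] [ 0.5469 -0.3802]
top pin 0.5 [415.0, 214.4, 9.2, 5.2] 49 [418.2 215.5] [ 0.4797 -0.3781]
top rack 0.77 [376.3, 153.1, 27.2, 71.5] 949 [387.4 189.8] [ 0.5558 -0.2852]
top rack 0.47 [249.4, 163.0, 50.6, 46.7] 494 [273.7 189.3] [0.5494 0.0566]
top jig 0.62 [239.1, 144.2, 78.7, 66.6] 3461 [279.5 172. ] [0.6029 0.041 ]
top swing_half 0.9 [251.1, 164.2, 48.1, 44.1] 542 [273.5 189.3] [0.5494 0.0571]
top swing_half 0.69 [241.2, 145.6, 75.3, 61.6] 3486 [279.7 171.9] [0.6032 0.0405]
top cup 0.77 [259.5, 154.8, 22.5, 22.8] 298 [271.1 166.5] [0.6196 0.0672]
top fixed_pad 0.72 [240.3, 144.5, 79.2, 61.0] 3526 [279.7 171.6] [0.6042 0.0405]
top pin_white 0.38 [257.6, 160.5, 24.0, 17.5] 278 [270.9 166.2] [0.6204 0.0676]
scene pin 0.73 [182.8, 239.5, 12.2, 21.3] 161 [186.8 247.9] [ 0.4832 -0.3808]
scene pin 0.7 [239.4, 264.1, 15.6, 16.0] 141 [246.7 273. ] [ 0.6296 -0.3017]
scene pin 0.55 [188.4, 256.1, 17.0, 24.0] 184 [197.8 266.7] [ 0.549  -0.3829]
scene rack 0.92 [217.0, 223.0, 45.3, 77.3] 1466 [240.3 263.8] [ 0.5989 -0.301 ]
scene swing_half 0.97 [322.2, 180.0, 61.5, 19.1] 960 [349.1 189.6] [0.5562 0.0497]
scene swing_half 0.42 [215.3, 223.5, 48.1, 75.2] 1273 [240.1 265.1] [ 0.6018 -0.303 ]
scene cup 0.54 [359.6, 188.3, 22.2, 18.2] 295 [371.1 199.4] [0.619  0.0716]
scene fixed_pad 0.91 [315.6, 174.8, 94.8, 76.6] 3755 [355.  211.8] [0.6282 0.0096]
scene pin_white 0.65 [216.8, 224.8, 46.0, 73.3] 1163 [240.  264.6] [ 0.6005 -0.3027]
scene pin_green 0.36 [311.7, 176.2, 94.3, 78.1] 3995 [355.1 211.3] [0.6271 0.0107]
0.9
```

View pics/c1.png

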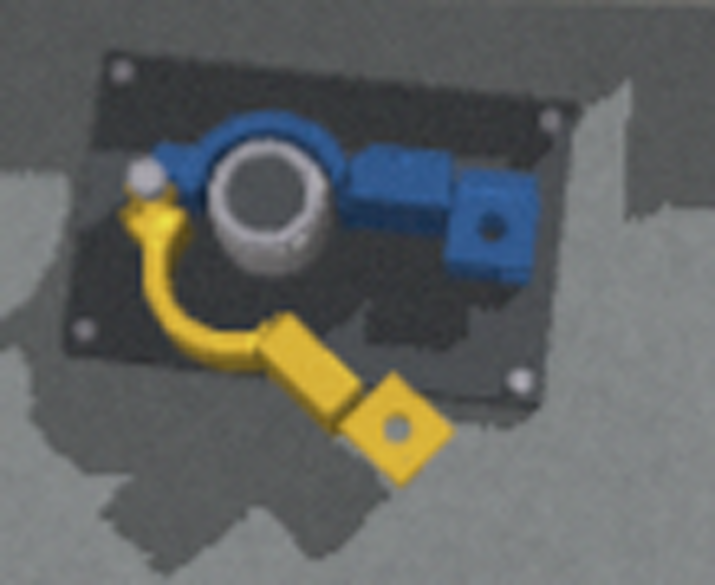

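View pics/c2.png

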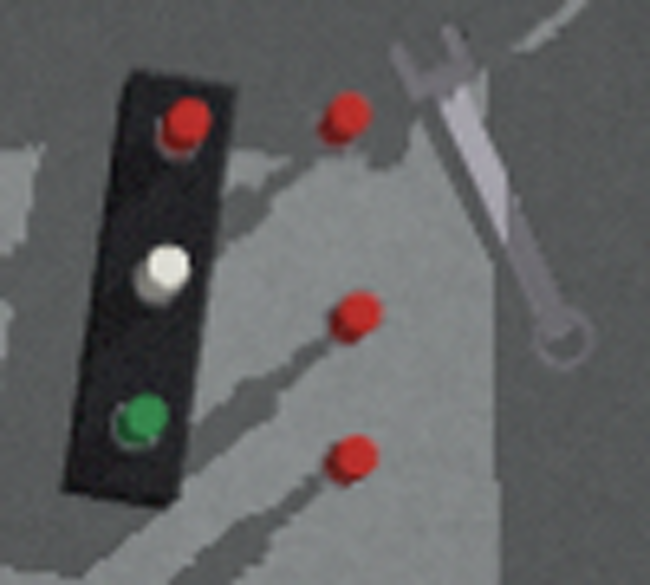

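View pics/c3.png

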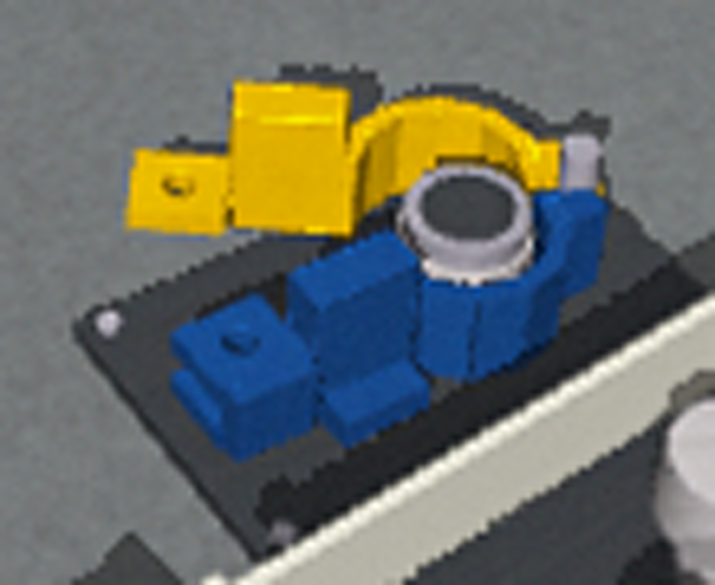

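```bash
cat > fit.py <<'E'
from h import *
np.set_printoptions(precision=4,suppress=True)
def cc(x,y,o): return [(x+.5)/6.5-.5+o[0],(y+.5)/6.5-.5+o[1]]
T=(230,135);S=(300,165)
obs=[("top",(.075,.093,.012),(107,53),T),("top",(.075,-.137,.012),(580,103),T),("top",(-.075,-.137,.012),(537,402),T),("top",(-.075,.093,.012),(66,350),T),
("top",(0,-.105,.05),(491,228),T),("top",(0,.055,.078),(150,172),T),
("scene",(0,-.105,.05),(240,343),S),("scene",(0,.055,.078),(582,140),S),("scene",(-.075,-.137,.012),(75,327),S),
("scene",(.022,-.085,.078),(312,308),S),("scene",(0,-.085,.078),(288,268),S)]
def W(p,q,yaw): 
    c,s=np.cos(yaw),np.sin(yaw); return [p[0]+c*q[0]-s*q[1],p[1]+s*q[0]+c*q[1],q[2]]
def res(p): return np.concatenate([proj(n,W(p,q,p[2]))[0]-cc(*xy,o) for n,q,xy,o in obs])
r=least_squares(res,[0.62,0.067,-0.1],loss="soft_l1"); print(r.x); print(res(r.x).reshape(-1,2))
for cam in("top","scene"):
    rr=least_squares(lambda p:np.concatenate([proj(n,W(p,q,p[2]))[0]-cc(*xy,o) for n,q,xy,o in obs if n==cam]),r.x); print(cam,rr.x, W(rr.x,(0,-.105,.05),rr.x[2]))
print("hole",W(r.x,(0,-.105,.05),r.x[2]))
J=r.x
# yellow angle: hole of yellow ear at height .038, 160 from hinge along half
def yel(th): # jig coords: half direction from hinge -y rotated toward -x
    return W(J,(-.16*np.sin(th),.055-.16*np.cos(th),.038),J[2])
o2=[("top",(397,428),T),("scene",(180,186),S)]
rr=least_squares(lambda t:np.concatenate([proj(n,yel(t[0]))[0]-cc(*xy,o) for n,xy,o in o2]),[.6]); print("theta",rr.x,rr.fun)
# pins
ang=np.linspace(0,2*np.pi,60)
def hullc(n,x,y,z0,z1,r=.01):
    P=np.array([[x+r*np.cos(a),y+r*np.sin(a),z] for a in ang for z in(z0,z1)])
    h=cv2.convexHull((proj(n,P)).astype(np.float32)); m=cv2.moments(h); return np.array([m["m10"]/m["m00"],m["m01"]/m["m00"]]),m["m00"]
ims={n:cv2.imread(f"pics/{n}0.png").astype(float) for n in("top","scene")}
for col in("red","green","white"):
    ob={}
    for n in ims:
        b,g,rd=[ims[n][:,:,i] for i in range(3)]
        w={"red":np.clip((rd-np.maximum(g,b)-15)/100,0,1),"green":np.clip((g-np.maximum(rd,b)-15)/50,0,1),"white":((np.minimum(np.minimum(rd,g),b)>150)*1.)}[col]
        x0,y0={"red":(.636,-.3),"green":(.497,-.279),"white":(.566,-.29)}[col]
        c0=proj(n,[x0,y0,.06])[0]; vv,uu=np.mgrid[:400,:640]; w=w*((abs(uu-c0[0])<13)&(abs(vv-c0[1])<14))
        ob[n]=np.array([(w*uu).sum(),(w*vv).sum()])/w.sum(); A=w.sum(); print(col,n,ob[n],A,hullc(n,x0,y0,.044,.076)[1])
    for ns in(("top",),("scene",),("top","scene")):
        r=least_squares(lambda p:np.concatenate([hullc(n,p[0],p[1],.044,.076)[0]-ob[n] for n in ns]),[x0,y0]); print(ns,r.x,r.fun)
E
python3 fit.py
```

```text
[ 0.6235  0.0662 -0.0904]
[[-0.0841 -1.0318]
 [ 0.0254 -0.7425]
 [ 1.2999  0.2742]
 [-0.4754 -0.0894]
 [ 0.7546 -0.63  ]
 [-0.1722 -0.0649]
 [-0.0285 -0.4941]
 [-0.2322 -0.5007]
 [-0.6969 -1.2182]
 [ 1.0439 -0.5469]
 [-0.3083  0.099 ]]
top [ 0.6225  0.0669 -0.0937] [np.float64(0.6126300022539928), np.float64(-0.03764305304916242), 0.05]
scene [ 0.6252  0.0651 -0.0933] [np.float64(0.6154241567212622), np.float64(-0.0394332235114255), 0.05]
hole [np.float64(0.614074588992078), np.float64(-0.0383291278295895), 0.05]
theta [0.6573] [ 0.5129 -0.2576 -0.2999 -0.7476]
red top [393.2469 163.5266] 42.86 53.07097207568586
red scene [246.4434 271.9045] 126.75999999999999 135.73409569915384
('top',) [ 0.6351 -0.302 ] [ 0. -0.]
('scene',) [ 0.6339 -0.3032] [-0.  0.]
('top', 'scene') [ 0.6344 -0.3028] [0.2541 0.2397 0.2764 0.0604]
green top [386.7942 208.7997] 29.16 50.35528386919759
green scene [225.648  229.2995] 94.82 117.5018011291977
('top',) [ 0.4963 -0.2814] [0. 0.]
('scene',) [ 0.495  -0.2825] [-0.  0.]
('top', 'scene') [ 0.4957 -0.2817] [0.111  0.2147 0.408  0.0301]
white top [390.5 185.5] 32.0 51.77049926528707
white scene [235.1287 249.9505] 101.0 126.2544915501494
('top',) [ 0.5671 -0.293 ] [ 0. -0.]
('scene',) [ 0.5648 -0.2941] [0. 0.]
('top', 'scene') [ 0.5659 -0.2937] [0.2428 0.4281 0.3527 0.2207]
```

```bash
python3 - <<'E'
from h import *
np.set_printoptions(precision=4,suppress=True)
s=ctrl.get_state(); print(s["time"]); print(R.from_rotvec(s["tool_rot"]).as_matrix())
t=cv2.imread("pics/top0.png"); cv2.imwrite("pics/d1.png",cv2.resize(t[50:150,230:480],None,fx=3.2,fy=3.2,interpolation=cv2.INTER_CUBIC))
def tri(a,b):
    r=least_squares(lambda p:np.concatenate([proj("top",p)[0]-a,proj("scene",p)[0]-b]),[.7,0,.1]); return r.x,r.fun
print(tri((345,132),(333,258)), tri((241,131),(430,198)), tri((365,138),(164,347)),tri((467,138),(164,347)))
# decoy red pin tops/scene
for a,b in (((418,163),(217,291)),((420,193),(197,263)),((419,215),(186,244))): print(tri(a,b))
E
```

```text
0.9
[[-0.9231  0.3846  0.0001]
 [ 0.3846  0.9231  0.0001]
 [-0.0001  0.0001 -1.    ]]
(array([ 0.7284, -0.1448,  0.0847]), array([-2.8224, -1.7868, -2.3693,  0.3643])) (array([0.7242, 0.1645, 0.0816]), array([-1.4977, -1.3986, -1.6251,  0.3038])) (array([ 0.676 , -0.4379, -0.0393]), array([64.5156, 21.6879, 44.3281, -5.5769])) (array([ 0.7139, -0.5188,  0.0935]), array([-1.69  , -0.4141, -1.0006,  0.117 ]))
(array([ 0.6392, -0.3779,  0.0593]), array([-0.1104, -0.0404, -0.0796,  0.0099]))
(array([ 0.5466, -0.3817,  0.0602]), array([-0.2275, -0.0767, -0.1738,  0.0203]))
(array([ 0.4797, -0.3788,  0.0593]), array([ 0.1331,  0.0431,  0.1063, -0.0119]))
```

View pics/d1.png

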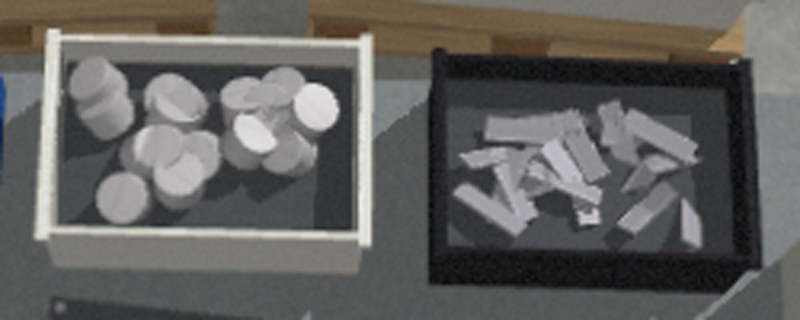

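>>> step_arm --plan '[[[0,0,1.268],[-0.437,-0.385,0.04],255],[[0,0,1.268],[-0.437,-0.385,0.04],255],[[0,0,1.268],[-0.437,-0.385,0.04],255],[[0,0,1.268],[-0.437,-0.385,0.04],255],[[0,0,1.268],[-0.437,-0.385,0.04],255],[[0,0,1.268],[-0.437,-0.385,0.04],255],[[0,0,1.268],[-0.437,-0.385,0.04],255],[[0,0,1.268],[-0.437,-0.385,0.04],255],[[0,0,1.268],[-0.437,-0.385,0.04],255],[[0,0,1.268],[-0.437,-0.385,0.04],255]]' --squeeze 20

```text
time: 2.15
position: [0.5066, 0.0717, 0.1643]
tool_rot: [2.327, 2.108, 0.0]
ft_force: [-0.0, 1.1, 1.1]
grip_width: 0.016
```

>>> step_arm --plan '[[[0,0,0],[0,0,0.06],255],[[0,0,0],[0,0,0.108],255],[[0,0,0],[0,0,0.108],255],[[0,0,0],[-0.015,0.015,0.108],255],[[0,0,0],[-0.028,0.029,0.108],255],[[0,0,0],[-0.042,0.043,0.108],255],[[0,0,0],[-0.05,0.055,0.108],255],[[0,0,0],[-0.055,0.065,0.108],255],[[0,0,0],[-0.058,0.073,0.108],255],[[0,0,0],[-0.06,0.079,0.108],255]]'

```text
time: 3.4
position: [0.5815, 0.0109, 0.0591]
tool_rot: [2.319, 2.117, 0.008]
ft_force: [-0.8, 2.9, 9.1]
grip_width: 0.003
```

```bash
python3 - <<'E'
from h import *
for n in("top","scene"):
    im=ctrl.get_image(n)[:,:,::-1]; cv2.imwrite(f"pics/{n}1.png",im)
    x,y=(230,135) if n=="top" else (300,165)
    cv2.imwrite(f"pics/e_{n}.png",cv2.resize(im[y:y+90,x:x+110],None,fx=6.5,fy=6.5,interpolation=cv2.INTER_CUBIC))
s=ctrl.get_state(); print(s["time"],s["position"],s["ft_force"])
E
```

```text
3.5 [0.58198192 0.01030622 0.05902699] [0.8687995  2.28512401 5.89224511]
```

View pics/e_scene.png

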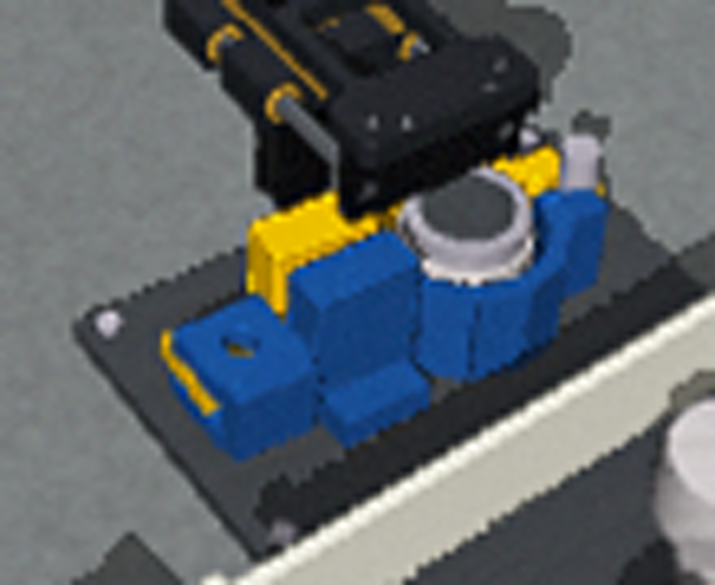

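The yellow half is nearly shut, with a small gap left between the flanges and a yellow edge still showing at the ear near (190,370). I'll push a little further.

>>> step_arm --plan '[[[0,0,0],[0,0.002,-0.005],255],[[0,0,0],[0,0.004,-0.005],255],[[0,0,0],[0,0.006,-0.005],255],[[0,0,0],[0,0.007,-0.005],255],[[0,0,0],[0,0.008,-0.005],255],[[0,0,0],[0,0.009,-0.005],255],[[0,0,0],[0,0.01,-0.005],255],[[0,0,0],[0,0.01,-0.005],255],[[0,0,0],[0,0.01,-0.005],255],[[0,0,0],[0,0.01,-0.005],255]]'

```text
time: 4.75
position: [0.5884, 0.0086, 0.0611]
tool_rot: [-2.321, -2.117, -0.0]
ft_force: [0.2, 0.1, -0.3]
grip_width: 0.004
```

```bash
cat > look.py <<'E'
from h import *
import sys
k=sys.argv[1]; np.set_printoptions(precision=4,suppress=True)
for n in sys.argv[2:]:
    im=ctrl.get_image(n)[:,:,::-1]; cv2.imwrite(f"pics/{n}{k}.png",im)
    x,y=(230,135) if n=="top" else (300,165)
    cv2.imwrite(f"pics/e{k}_{n}.png",cv2.resize(im[y:y+90,x:x+110],None,fx=6.5,fy=6.5,interpolation=cv2.INTER_CUBIC))
s=ctrl.get_state(); print(s["time"],s["position"],s["tool_rot"],s["ft_force"],s["grip_width"])
p=s["position"]; d=p[:2]-[.6235,.0662]; y=-.092; print("jig",d@[np.cos(y),np.sin(y)],d@[-np.sin(y),np.cos(y)]); print(R.from_rotvec(s["tool_rot"]).as_matrix())
E
python3 look.py 2 scene
```

```text
4.8 [0.5885 0.0087 0.0611] [-2.3212 -2.1169 -0.0002] [ 0.9603 -0.2845 -0.1389] 0.004763133374574324
jig -0.029606170211124626 -0.06052036184750173
[[ 0.0919  0.9958  0.0001]
 [ 0.9958 -0.0919  0.0001]
 [ 0.0001  0.0001 -1.    ]]
```

View pics/e2_scene.png

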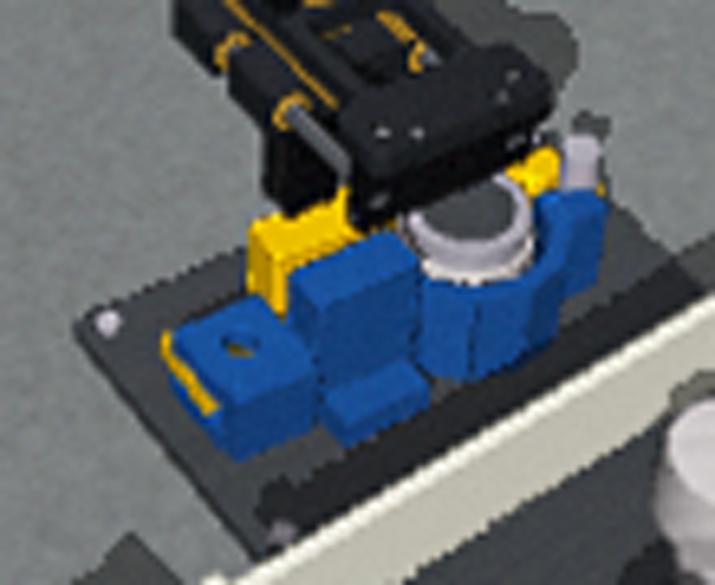

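The yellow half hasn't moved and there is no contact force, so the finger still has a gap to cover. I'll push further.

>>> step_arm --plan '[[[0,0,0],[0,0.002,0],255],[[0,0,0],[0,0.003,0],255],[[0,0,0],[0,0.005,0],255],[[0,0,0],[0,0.006,0],255],[[0,0,0],[0,0.008,0],255],[[0,0,0],[0,0.009,0],255],[[0,0,0],[0,0.01,0],255],[[0,0,0],[0,0.01,0],255],[[0,0,0],[0,0.01,0],255],[[0,0,0],[0,0.01,0],255]]'

```text
time: 6.05
position: [0.5984, 0.0078, 0.0611]
tool_rot: [-2.321, -2.117, -0.0]
ft_force: [-0.6, -0.3, 0.3]
grip_width: 0.009
```

```bash
python3 look.py 3 scene
```

```text
6.1 [0.5984 0.0077 0.0611] [-2.3212 -2.117  -0.0002] [ 0.2442 -0.0355  0.5876] 0.002800107983760404
jig -0.01961232080053062 -0.060529522245422344
[[ 0.0918  0.9958  0.0001]
 [ 0.9958 -0.0918  0.0001]
 [ 0.0001  0.0001 -1.    ]]
```

View pics/e3_scene.png

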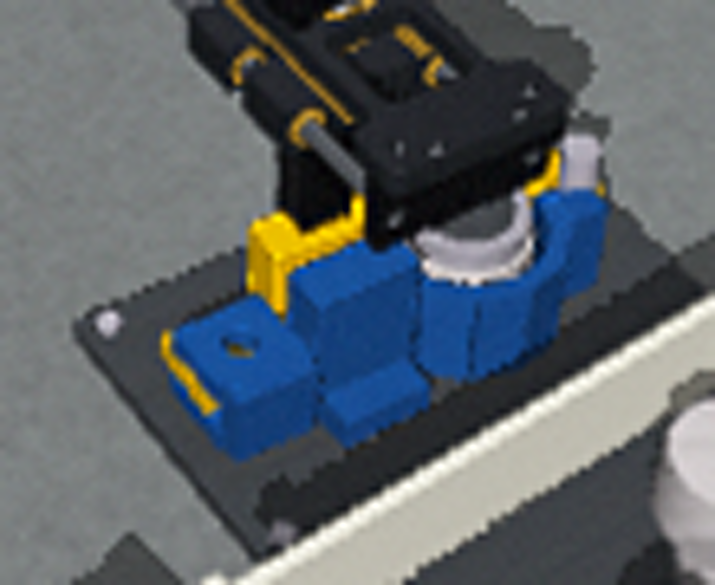

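```bash
python3 - <<'E'
from h import *
s=ctrl.get_state(); M=R.from_rotvec(s["tool_rot"]).as_matrix(); p=s["position"]
for n,o in(("scene",(300,165)),("top",(230,135))):
    im=ctrl.get_image(n)[:,:,::-1].copy(); cv2.imwrite(f"pics/{n}4.png",im)
    a=cv2.resize(im[o[1]:o[1]+90,o[0]:o[0]+110],None,fx=7,fy=6.5*7/6.5,interpolation=cv2.INTER_CUBIC)
    def px(P): return tuple(int(v) for v in (proj(n,P)[0]-o+.5)*7)
    # finger box
    for z in(.014,-.046):
        q=[px(p+M@[x,y,z]) for x,y in((.0095,.015),(.0095,-.015),(-.0095,-.015),(-.0095,.015))]
        cv2.polylines(a,[np.array(q)],True,(0,0,255) if z>0 else (0,255,0),1)
    J=[.6235,.0662];yw=-.092;c,sn=np.cos(yw),np.sin(yw)
    for pts,col in(([(0,-.085,.078),(.022,-.085,.078),(.022,-.038,.078),(0,-.038,.078)],(255,255,0)),([(0,-.085,.078),(-.022,-.085,.078),(-.022,-.038,.078),(0,-.038,.078)],(255,0,255))):
        q=[px([J[0]+c*x-sn*y,J[1]+sn*x+c*y,z]) for x,y,z in pts]; cv2.polylines(a,[np.array(q)],True,col,1)
    cv2.imwrite(f"pics/o4_{n}.png",a[:600,:800])
E
```

```text
(no output)
```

View pics/o4_scene.png

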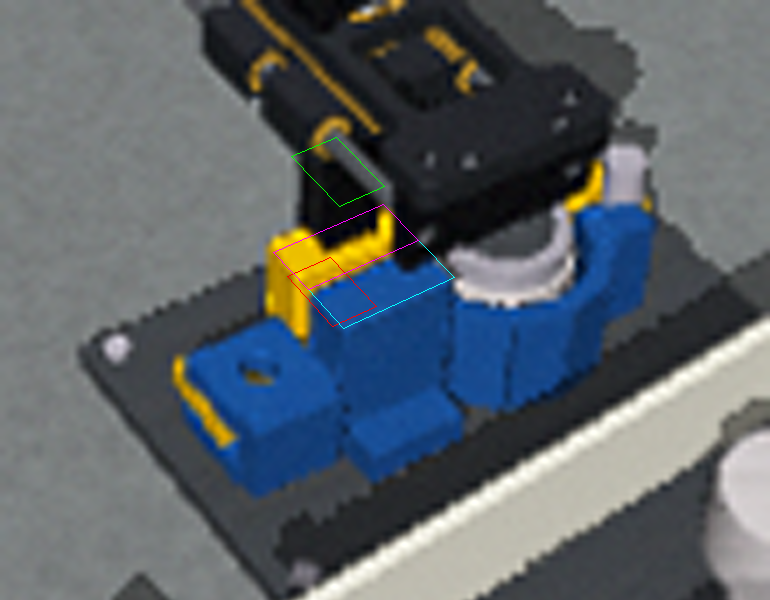

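View pics/o4_top.png

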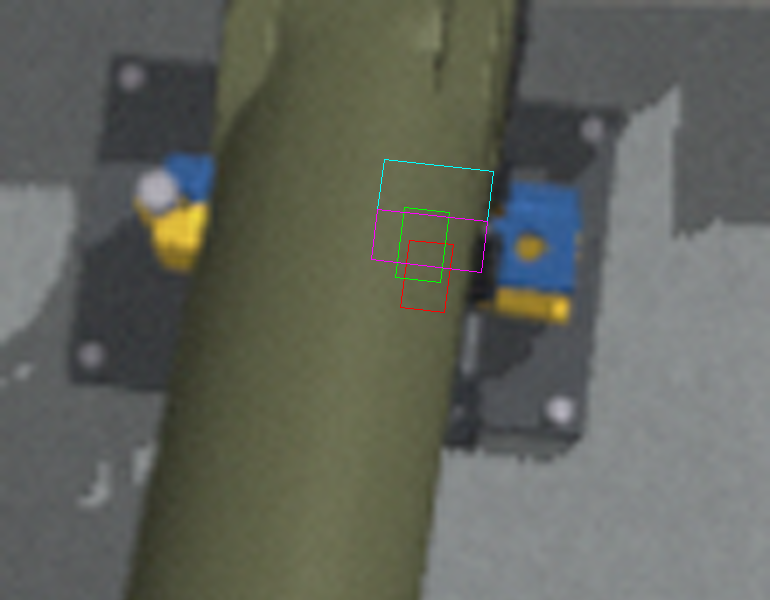

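```bash
python3 - <<'E'
import cv2
for n,o in(("scene3",(325,165)),("scene1",(325,165)),("scene2",(325,165))):
    im=cv2.imread(f"pics/{n}.png"); cv2.imwrite(f"pics/z_{n}.png",cv2.resize(im[o[1]:o[1]+50,o[0]:o[0]+60],None,fx=12,fy=12,interpolation=cv2.INTER_LANCZOS4))
E
```

```text
(no output)
```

View pics/z_scene3.png

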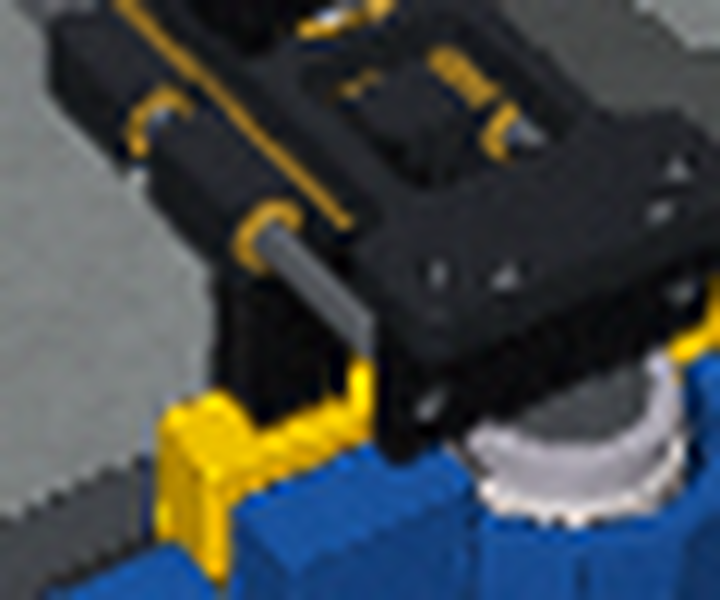

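View pics/z_scene1.png

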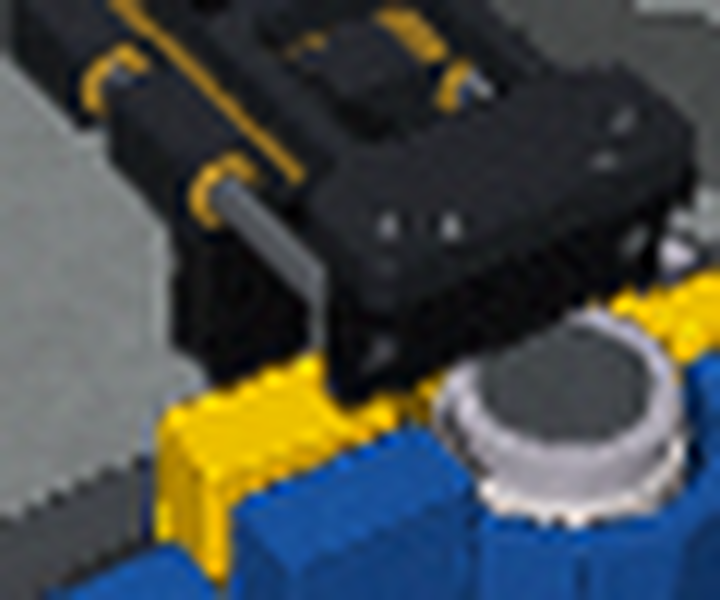

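The finger appears to overlap the yellow flange at (330,240) with almost no force, while the half stays at about 0.07 rad. I'll lift out, open the jaws and close them across both flanges, which pulls the yellow half shut with the pads.

>>> step_arm --plan '[[[0,0,0],[0,-0.015,0],255],[[0,0,0],[0,-0.03,-0.01],255],[[0,0,0],[0,-0.03,-0.06],200],[[0,0,0],[0,-0.03,-0.08],0],[[0,0,0],[0,-0.01,-0.08],0],[[0,0,0],[0,0.017,-0.08],0],[[0,0,0],[0,0.017,-0.08],0],[[0,0,0],[0,0.017,-0.08],0],[[0,0,0],[0,0.017,-0.08],0],[[0,0,0],[0,0.017,-0.08],0]]'

```text
time: 7.45
position: [0.6149, 0.0063, 0.1412]
tool_rot: [-2.321, -2.117, -0.001]
ft_force: [-0.4, -0.4, -0.1]
grip_width: 0.832
```

```bash
python3 look.py 5 scene
```

```text
7.5 [0.615  0.0063 0.1412] [-2.321  -2.1169 -0.0006] [0.161  0.3893 0.3729] 0.8771411150306002
jig -0.0029457204937107986 -0.06044761078755504
[[ 0.0918  0.9958  0.0001]
 [ 0.9958 -0.0918  0.0004]
 [ 0.0005  0.0001 -1.    ]]
```

View pics/e5_scene.png

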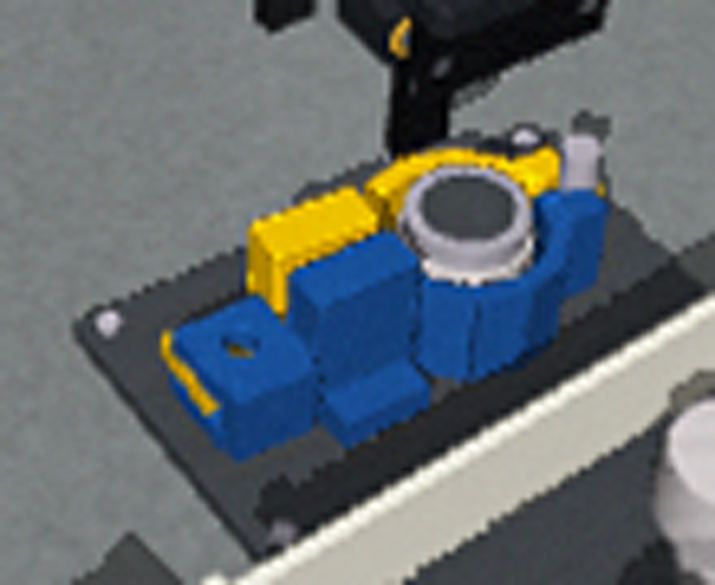

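```bash
python3 - <<'E'
from h import *
s=ctrl.get_state(); M=R.from_rotvec(s["tool_rot"]).as_matrix(); p=s["position"]
for n,f in(("scene",2),("top",2)):
    im=cv2.imread("pics/scene5.png") if n=="scene" else ctrl.get_image("top")[:,:,::-1].copy()
    o=(260,80) if n=="scene" else (160,60)
    a=cv2.resize(im[o[1]:o[1]+180,o[0]:o[0]+240],None,fx=3.3,fy=3.3,interpolation=cv2.INTER_CUBIC)
    px=lambda P: tuple(int(v) for v in (proj(n,P)[0]-o+.5)*3.3)
    for sg in(1,-1):
      for z in(.014,-.056):
        q=[px(p+M@[x,sg*y,z]) for x,y in((.0095,.0385),(.0095,.0535),(-.0095,.0535),(-.0095,.0385))]
        cv2.polylines(a,[np.array(q)],True,(0,0,255) if z>0 else (0,255,0),1)
    cv2.imwrite(f"pics/o5_{n}.png",a)
E
```

```text
(no output)
```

View pics/o5_scene.png

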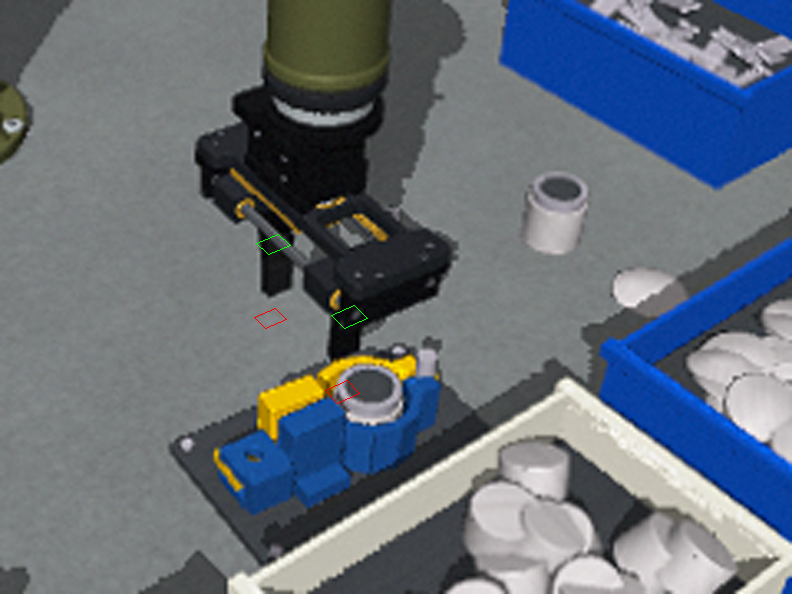

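The fingertips in this picture, at (277,293) and (345,358), are about 30 mm higher than the reported TCP implies. So the earlier contact was the fingertips dragging along the flange top: real tip height is about reported z + 0.018. I'll now descend that much further with the jaws open and close across the flanges.

>>> step_arm --plan '[[[0,0,0],[0,0.003,0.04],0],[[0,0,0],[0,0.003,0.075],0],[[0,0,0],[0,0.003,0.095],0],[[0,0,0],[0,0.003,0.108],0],[[0,0,0],[0,0.003,0.108],0],[[0,0,0],[0,0.003,0.108],130],[[0,0,0],[0,0.003,0.108],255],[[0,0,0],[0,0.003,0.108],255],[[0,0,0],[0,0.003,0.108],255],[[0,0,0],[0,0.003,0.108],255]]' --squeeze 15

```text
time: 8.8
position: [0.6178, 0.0056, 0.033]
tool_rot: [-2.321, -2.117, 0.001]
ft_force: [-1.4, -1.0, 0.4]
grip_width: 0.521
```

```bash
python3 look.py 6 scene
```

```text
8.85 [0.6179 0.0055 0.033 ] [-2.3213 -2.1164  0.0013] [-1.4425 -0.6055  1.6933] 0.5020967815869926
jig -4.111317674274197e-05 -0.06095926209912437
[[ 0.0921  0.9957 -0.0009]
 [ 0.9957 -0.0921 -0.0003]
 [-0.0004 -0.0009 -1.    ]]
```

View pics/e6_scene.png

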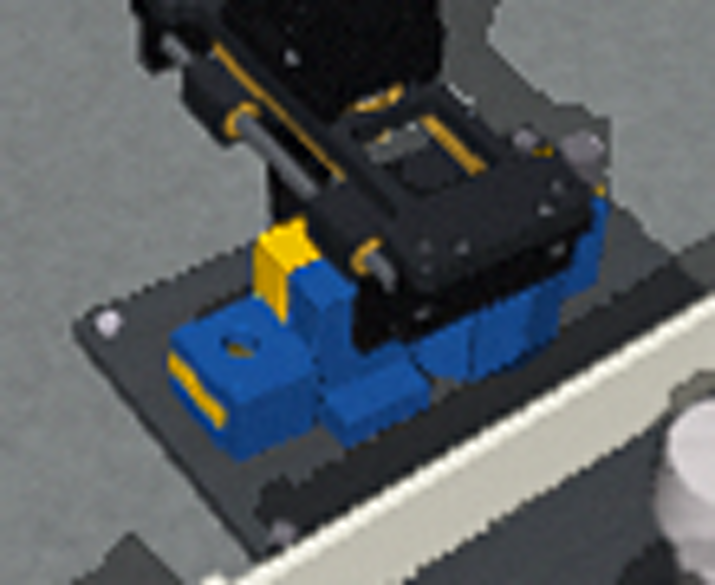

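The jaws stopped at 0.502 × 87 = 43.7 mm, so the flanges are fully shut (44 mm expected). Next I'll release and go above the red pin.

>>> step_arm --plan '[[[0,0,0],[0,0,0],60],[[0,0,0],[0,0,0],60],[[0,0,0],[0,0,-0.06],60],[[0,0,0],[0,0,-0.1],100],[[0,0,0],[-0.06,0.009,-0.1],123],[[0,0,0],[-0.12,0.018,-0.1],123],[[0,0,0],[-0.18,0.027,-0.1],123],[[0,0,0],[-0.24,0.036,-0.1],123],[[0,0,0],[-0.29,0.045,-0.1],123],[[0,0,0],[-0.3055,0.045,-0.1],123]]'

```text
time: 10.1
position: [0.6337, -0.3076, 0.1329]
tool_rot: [2.326, 2.109, -0.004]
ft_force: [-0.3, 0.6, 0.1]
grip_width: 0.516
```

```bash
python3 look.py 7 scene top
```

```text
10.2 [ 0.6341 -0.3049  0.1328] [ 2.3248  2.1126 -0.0017] [0.1171 0.5848 0.2686] 0.5203427208710385
jig 0.04462574474237082 -0.368569129965056
[[ 0.0954  0.9954 -0.0006]
 [ 0.9954 -0.0954 -0.001 ]
 [-0.001  -0.0005 -1.    ]]
```

View pics/e7_top.png

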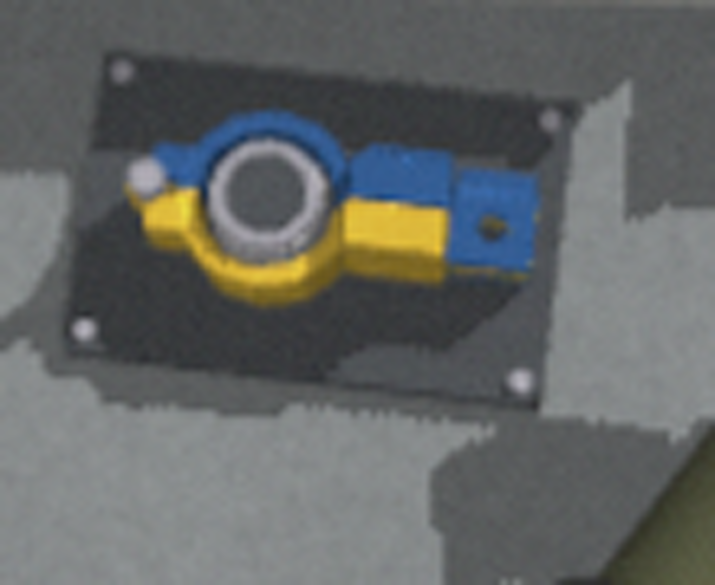

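View pics/scene7.png

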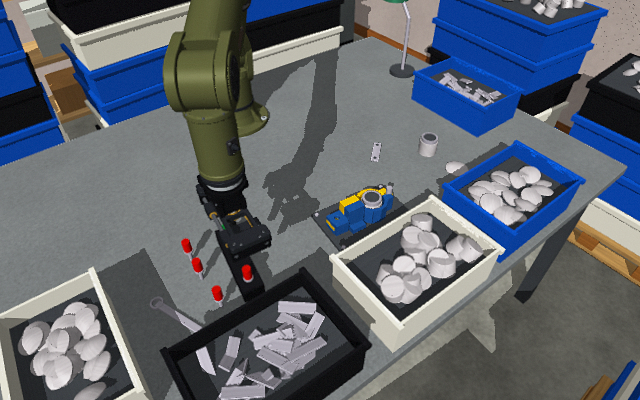

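The top view shows both halves shut with the ear holes aligned at crop (491,228). In the scene view the gripper is above the red pin at (247,273). I'll descend and grip it.

>>> step_arm --plan '[[[0,0,0],[0,0,0.02],123],[[0,0,0],[0,0,0.05],123],[[0,0,0],[0,0,0.08],123],[[0,0,0],[0,0,0.095],123],[[0,0,0],[0,0,0.103],123],[[0,0,0],[0,0,0.103],123],[[0,0,0],[0,0,0.103],255],[[0,0,0],[0,0,0.103],255],[[0,0,0],[0,0,0.103],255],[[0,0,0],[0,0,0.103],255]]' --squeeze 20

```text
time: 11.45
position: [0.6353, -0.3026, 0.0306]
tool_rot: [2.321, 2.116, 0.001]
ft_force: [-0.5, -0.2, 1.3]
grip_width: 0.216
```

```bash
python3 look.py 8 scene; python3 -c "
import cv2
im=cv2.imread('pics/scene8.png'); cv2.imwrite('pics/z8.png',cv2.resize(im[170:310,170:320],None,fx=4,fy=4,interpolation=cv2.INTER_CUBIC))"
```

```text
11.5 [ 0.6353 -0.3027  0.0306] [2.321  2.1165 0.0005] [-0.7351  0.2595  1.8353] 0.2188596869646825
jig 0.045594891842664194 -0.3662329785107662
[[ 0.092   0.9958  0.0006]
 [ 0.9958 -0.092  -0.0001]
 [-0.0001  0.0006 -1.    ]]
```

View pics/z8.png

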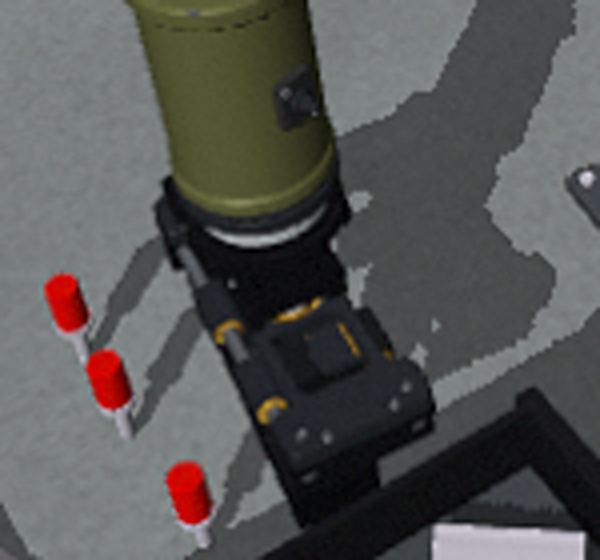

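>>> step_arm --plan '[[[0,0,0],[0,0,-0.03],255],[[0,0,0],[0,0,-0.07],255],[[0,0,0],[0,0,-0.1],255],[[0,0,0],[0.04,-0.007,-0.1],255],[[0,0,0],[0.09,-0.016,-0.1],255],[[0,0,0],[0.145,-0.025,-0.1],255],[[0,0,0],[0.2,-0.034,-0.1],255],[[0,0,0],[0.24,-0.041,-0.09],255],[[0,0,0],[0.2615,-0.045,-0.08],255],[[0,0,0],[0.2615,-0.045,-0.07],255]]'

```text
time: 12.75
position: [0.6142, -0.0366, 0.0993]
tool_rot: [-2.318, -2.12, 0.0]
ft_force: [-0.2, -0.0, -1.0]
grip_width: 0.222
```

```bash
python3 look.py 9 scene top
```

```text
12.85 [ 0.6132 -0.0404  0.0986] [-2.3235 -2.1141  0.0047] [ 0.2843 -0.2617 -0.7303] 0.22533188569054063
jig -0.00041447649129196565 -0.10712809129582015
[[ 0.0941  0.9956 -0.0024]
 [ 0.9956 -0.0941 -0.0019]
 [-0.0021 -0.0022 -1.    ]]
```

View pics/e9_scene.png

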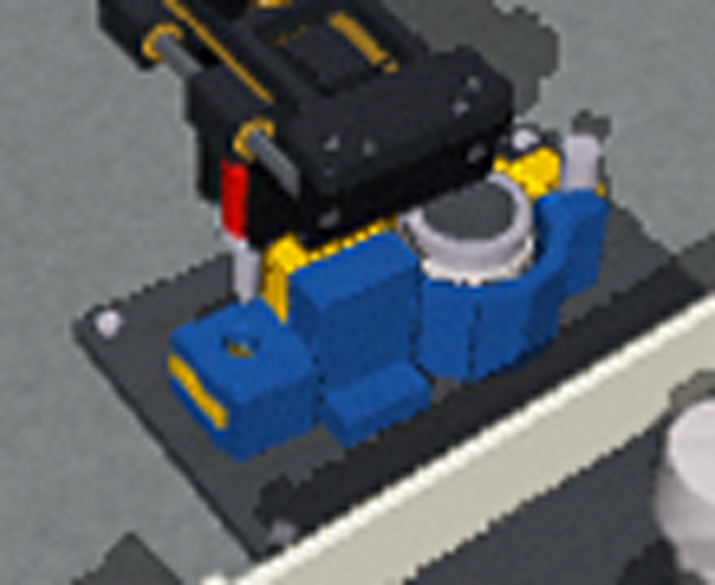

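View pics/top9.png

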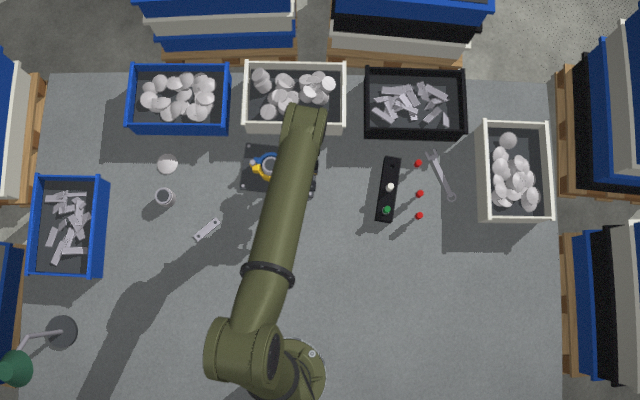

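The pin is gripped and hangs just above the ear, tip at crop (247,300) with the hole at (240,343). I'll let the arm settle and lower a little before measuring.

>>> step_arm --plan '[[[0,0,0],[0,0,0.005],255],[[0,0,0],[0,0,0.01],255],[[0,0,0],[0,0,0.01],255],[[0,0,0],[0,0,0.01],255],[[0,0,0],[0,0,0.01],255],[[0,0,0],[0,0,0.01],255],[[0,0,0],[0,0,0.01],255],[[0,0,0],[0,0,0.01],255],[[0,0,0],[0,0,0.01],255],[[0,0,0],[0,0,0.01],255]]'

```text
time: 14.1
position: [0.6143, -0.0379, 0.09]
tool_rot: [-2.321, -2.117, -0.0]
ft_force: [0.4, -0.1, -0.3]
grip_width: 0.225
```

```bash
python3 look.py 10 scene; python3 - <<'E'
from h import *
im=cv2.imread("pics/scene10.png"); o=(320,175); k=14
a=cv2.resize(im[o[1]:o[1]+42,o[0]:o[0]+45],None,fx=k,fy=k,interpolation=cv2.INTER_CUBIC)
s=ctrl.get_state(); p=s["position"]; pz=p[2]-.0306+.04
px=lambda P: tuple(int(v) for v in (proj("scene",P)[0]-o+.5)*k)
for r,z,c in((.005,-.029,(0,0,255)),(.011,0,(0,255,0)),(.005,0,(0,255,0)),(.0025,-.036,(255,0,255))):
    cv2.polylines(a,[np.array([px([p[0]+r*np.cos(t),p[1]+r*np.sin(t),pz+z]) for t in np.linspace(0,6.28,30)])],True,c,1)
J=[.6137,-.0383]
cv2.polylines(a,[np.array([px([J[0]+.0065*np.cos(t),J[1]+.0065*np.sin(t),.05]) for t in np.linspace(0,6.28,30)])],True,(255,255,255),1)
cv2.imwrite("pics/o10.png",a); print(pz)
E
```

```text
14.15 [ 0.6143 -0.0379  0.0901] [-2.3213 -2.1169 -0.0002] [-0.2736 -0.3337 -1.0651] 0.22082901981800906
jig 0.0004083405274942304 -0.10453568399080468
[[ 0.0919  0.9958  0.0001]
 [ 0.9958 -0.0919  0.0001]
 [ 0.0001  0.0001 -1.    ]]
0.09947312188476509
```

View pics/o10.png

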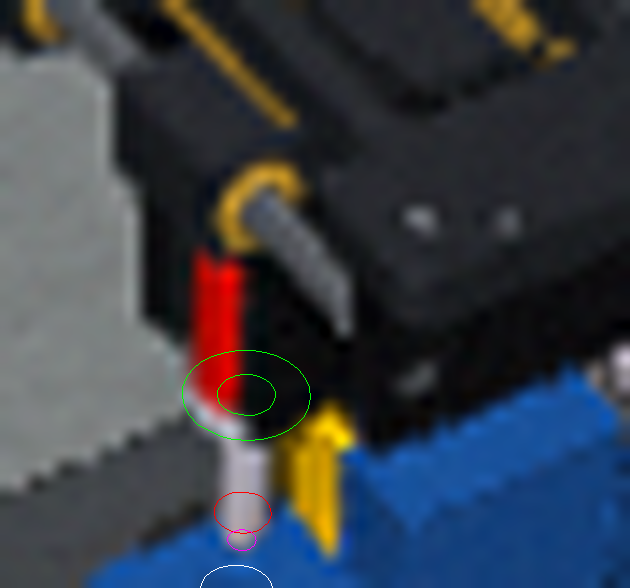

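Prediction and picture agree on the pin tip to under a pixel, about (241,545). I'll lower slowly into the hole and watch the force.

>>> step_arm --plan '[[[0,0,0],[-0.0003,0,0.005],255],[[0,0,0],[-0.0003,0,0.01],255],[[0,0,0],[-0.0003,0,0.013],255],[[0,0,0],[-0.0003,0,0.015],255],[[0,0,0],[-0.0003,0,0.017],255],[[0,0,0],[-0.0003,0,0.019],255],[[0,0,0],[-0.0003,0,0.021],255],[[0,0,0],[-0.0003,0,0.022],255],[[0,0,0],[-0.0003,0,0.022],255],[[0,0,0],[-0.0003,0,0.022],255]]'

```text
time: 15.4
position: [0.6143, -0.0382, 0.0682]
tool_rot: [2.321, 2.117, 0.0]
ft_force: [0.3, -0.3, -0.8]
grip_width: 0.226
```

```bash
python3 look.py 11 scene
```

```text
15.45 [ 0.6143 -0.0382  0.0682] [2.3212 2.1169 0.0004] [ 0.1023 -0.3667 -0.6681] 0.22545463701228083
jig 0.00047700981211524324 -0.10482460767057675
[[ 0.0919  0.9958  0.0002]
 [ 0.9958 -0.0919  0.0001]
 [ 0.0001  0.0002 -1.    ]]
```

View pics/e11_scene.png

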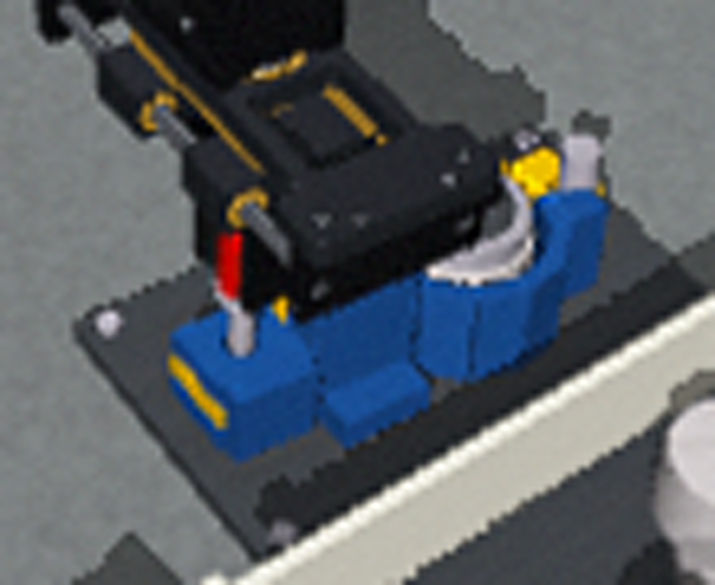

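The pin is entering the hole at crop (240,350) with no resistance. I'll push it home.

>>> step_arm --plan '[[[0,0,0],[0,0,0.004],255],[[0,0,0],[0,0,0.008],255],[[0,0,0],[0,0,0.012],255],[[0,0,0],[0,0,0.016],255],[[0,0,0],[0,0,0.02],255],[[0,0,0],[0,0,0.023],255],[[0,0,0],[0,0,0.026],255],[[0,0,0],[0,0,0.028],255],[[0,0,0],[0,0,0.029],255],[[0,0,0],[0,0,0.029],255]]'

```text
time: 16.7
position: [0.6143, -0.0382, 0.0404]
tool_rot: [-2.321, -2.117, -0.001]
ft_force: [-4.2, 0.7, 7.9]
grip_width: 0.224
```

```bash
python3 look.py 12 scene
```

```text
16.75 [ 0.6143 -0.0382  0.0404] [-2.321  -2.1164 -0.0009] [-3.9335  0.4782  8.0879] 0.22351132101360086
jig 0.00042907144512419114 -0.10483522141832896
[[ 0.092   0.9958  0.    ]
 [ 0.9958 -0.092   0.0008]
 [ 0.0008 -0.     -1.    ]]
```

View pics/e12_scene.png

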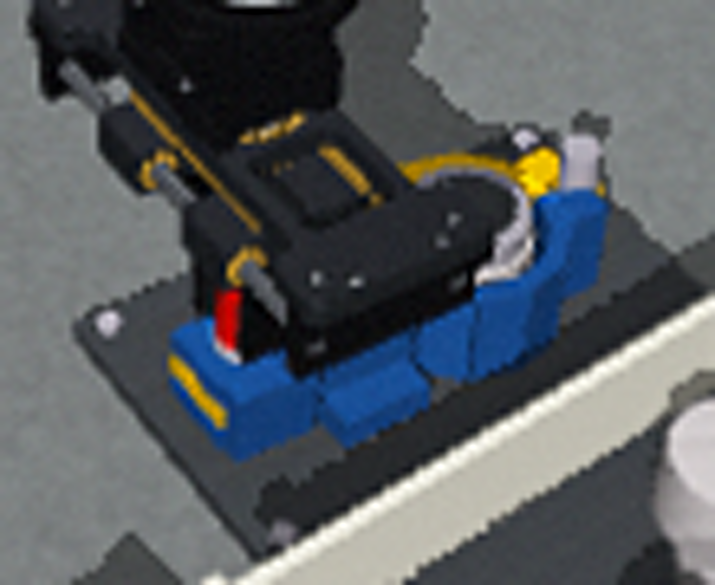

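Collar contact: 8 N upward, and z = 0.0404 against the 0.0406 expected at home. I'll release, rise, move over the flanges and look.

>>> step_arm --plan '[[[0,0,0],[0,0,-0.001],200],[[0,0,0],[0,0,-0.001],150],[[0,0,0],[0,0,-0.001],120],[[0,0,0],[0,0,-0.001],120],[[0,0,0],[0,0,-0.03],120],[[0,0,0],[0,0,-0.065],60],[[0,0,0],[0.02,0,-0.065],0],[[0,0,0],[0.045,0,-0.065],0],[[0,0,0],[0.045,0,-0.065],0],[[0,0,0],[0.045,0,-0.065],0]]'

```text
time: 18.0
position: [0.6179, 0.0059, 0.1033]
tool_rot: [-2.321, -2.117, 0.002]
ft_force: [0.4, -0.2, 0.1]
grip_width: 0.969
```

```bash
python3 look.py 13 scene
```

```text
18.05 [0.618  0.0053 0.1035] [ 2.3223  2.1156 -0.002 ] [ 0.2988 -1.2178 -0.5701] 0.9842325746920318
jig 6.633629139324613e-05 -0.06112060447880783
[[ 0.093   0.9957 -0.0009]
 [ 0.9957 -0.093  -0.0009]
 [-0.001  -0.0008 -1.    ]]
```

View pics/e13_scene.png

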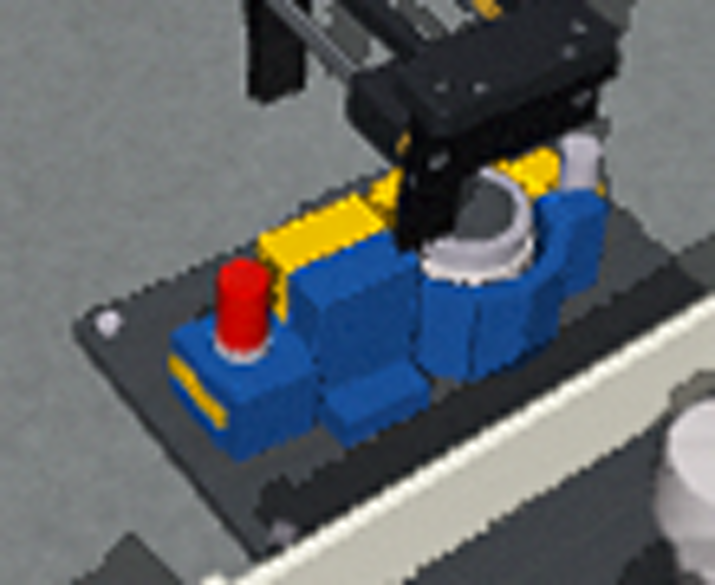

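The pin stands upright at (243,305) with its collar on the ear. I'll descend and squeeze the flanges.

>>> step_arm --plan '[[[0,0,0],[0,0,0.02],0],[[0,0,0],[0,0,0.04],0],[[0,0,0],[0,0,0.06],0],[[0,0,0],[0,0,0.07],0],[[0,0,0],[0,0,0.07],0],[[0,0,0],[0,0,0.07],120],[[0,0,0],[0,0,0.07],255],[[0,0,0],[0,0,0.07],255],[[0,0,0],[0,0,0.07],255],[[0,0,0],[0,0,0.07],255]]' --squeeze 25

```text
time: 19.3
position: [0.6185, 0.0066, 0.0342]
tool_rot: [2.321, 2.117, 0.0]
ft_force: [-0.1, -0.1, -0.1]
grip_width: 0.514
```

>>> step_arm --plan '[[[0,0,0],[0,0,0],255],[[0,0,0],[0,0,0],255],[[0,0,0],[0,0,0],255],[[0,0,0],[0,0,0],255],[[0,0,0],[0,0,0],255],[[0,0,0],[0,0,0],255],[[0,0,0],[0,0,0],255],[[0,0,0],[0,0,0],255],[[0,0,0],[0,0,0],255],[[0,0,0],[0,0,0],255]]'

```text
time: 20.55
position: [0.618, 0.0066, 0.0341]
tool_rot: [-2.321, -2.116, 0.001]
ft_force: [-5.6, 0.7, 4.7]
grip_width: 0.507
```

```bash
python3 look.py 14 scene top
```

```text
20.65 [0.618  0.0066 0.0341] [-2.3207 -2.1165  0.0006] [-4.9638  0.0782  5.5002] 0.5061642561133963
jig 1.200440054490692e-05 -0.059809078877685676
[[ 0.0919  0.9958 -0.0008]
 [ 0.9958 -0.0919  0.0002]
 [ 0.0002 -0.0008 -1.    ]]
```

View pics/e14_scene.png

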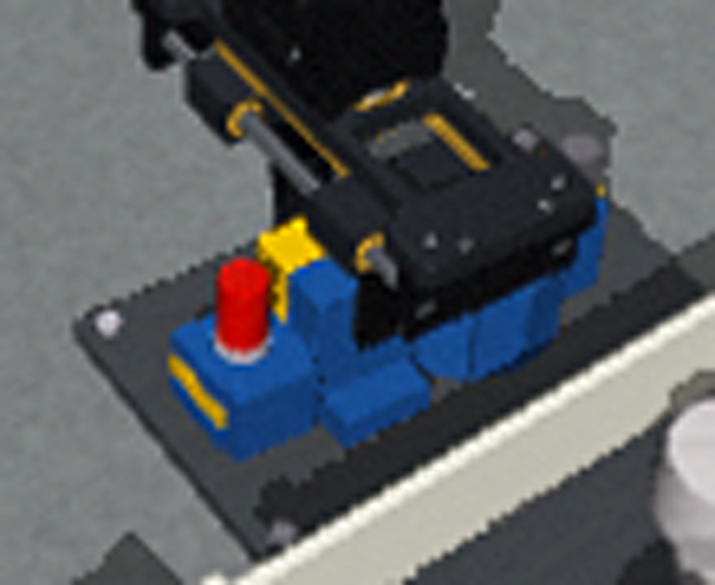

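View pics/top14.png

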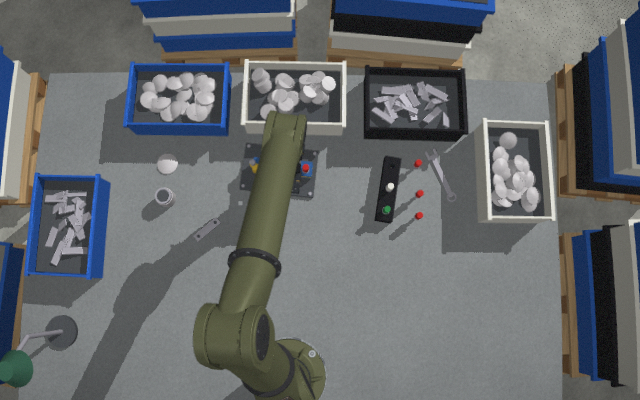

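Everything is in place. The net sideways force is 5 N, so I'll recentre slightly and tighten the squeeze for margin.

>>> step_arm --plan '[[[0,0,0],[0,-0.0005,0],255],[[0,0,0],[0,-0.0005,-0.001],255],[[0,0,0],[0,-0.0005,-0.001],255],[[0,0,0],[0,-0.0005,-0.001],255],[[0,0,0],[0,-0.0005,-0.001],255],[[0,0,0],[0,-0.0005,-0.001],255],[[0,0,0],[0,-0.0005,-0.001],255],[[0,0,0],[0,-0.0005,-0.001],255],[[0,0,0],[0,-0.0005,-0.001],255],[[0,0,0],[0,-0.0005,-0.001],255]]' --squeeze 35

```text
time: 21.9
position: [0.618, 0.0066, 0.0342]
tool_rot: [2.321, 2.117, -0.0]
ft_force: [5.7, 0.5, -13.3]
grip_width: 0.502
```

```bash
python3 look.py 15 scene
```

```text
21.95 [0.618  0.0066 0.0342] [ 2.3208  2.1167 -0.    ] [  5.1268  -0.7553 -12.7769] 0.5006004060878905
jig 1.4462011051929232e-05 -0.05982623971884626
[[ 0.0918  0.9958  0.0003]
 [ 0.9958 -0.0918 -0.0004]
 [-0.0003  0.0004 -1.    ]]
```

View pics/e15_scene.png

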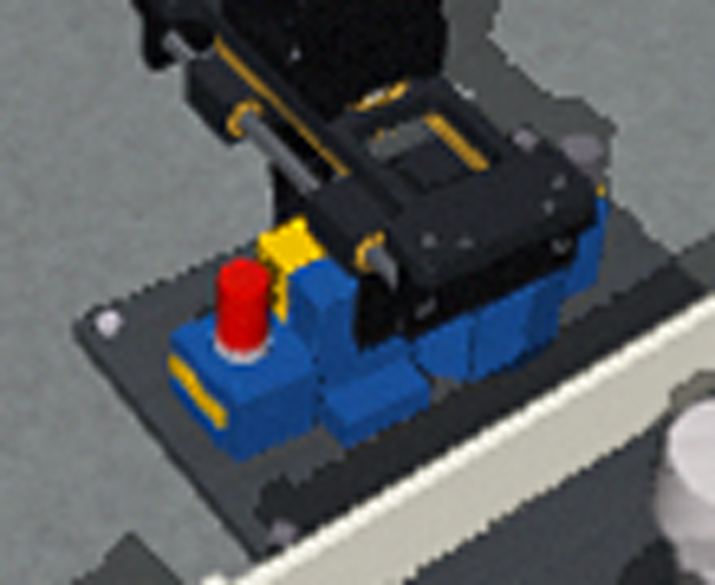

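```bash
python3 -c "
from bench import ctrl
print(ctrl.close_job()); s=ctrl.get_state(); print(s['time'],s['ft_force'],s['grip_width'])"
```

```text
the job is handed in; nothing more can be done
None
the job is handed in; nothing more can be done
```

I handed the job in at about 22 s, still holding a 35 N squeeze across the flanges. The yellow half was shut and the red pin was home. No verdict came back.

- **Closing the half:** My first push left the yellow half about 0.07 rad open. The fingertips are really about 30 mm higher than the reported TCP and stated tip distance imply, so they had slid along the top of the flange. I corrected for that and shut the half by squeezing across both flanges. The jaws stopped at 43.7 mm, against 44 mm expected.
- **Pin:** I took the red pin from the rack, the leftmost of the look-alikes. It went in without resistance until the collar met the ear, with 8 N of upward force at the expected height. After release it stood upright and free of the fingers.
- **Last checks:** At the end the jaw opening read 0.50 × 87 = 43.6 mm. In the last top view (just before the final regrip) the white and green pins and the loose things looked unmoved; I checked them by eye, not by measurement.
- **Not confirmed or off:**
  - The cup was hidden under the gripper in the final view. When last seen, just before the final squeeze, it was standing in the nest.
  - My last small recentring only flipped the sideways imbalance, from −5 N to +5 N, and left a net 13 N vertical force on the tool. Both are well under the limits.
  - I could not read the force on each flange directly. With 35 N applied, I expect about 30 N or more on each.

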